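Put the hole-saw set back in its tray

ROBOT

A 6-joint arm with a two-finger parallel gripper is mounted at the origin on the work surface. World frame = base frame: x ahead of the robot, y to its left, z up, the work surface at z = 0. Lengths are in m, angles in rad, forces in N, time in s.
With the tool pointing down it reaches from about 0.35 to 0.975 m from the base axis. Payload 4.9 kg.
Tool frame: the origin (TCP) lies on the centre line of the jaws, within the pads' length; the fingertips stand 14 mm ahead of it and the grasp point (between the pads) lies 5 mm behind it; z points along the fingers, y is the line along which they close (so a half turn about z gives the same grasp; the last joint's range is limited). The gripper opens to 85 mm and grips with 20 to 120 N. Pads are 22 mm wide; open, the fingers measure 114 mm over their backs; the gripper's body (76 mm by 85 mm) begins 54 mm behind the grasp point. The pads swing forward as they close: fully open they stand 13 mm farther back than shut.
Start: joints at [-1.397, 0.053, 1.613, -0, 1.476, -0.119], TCP at [0.18, -0.598, 0.245] pointing down, gripper open.
Joint ranges: [-3.01, 3.01], [-1.01, 2.22], [0.06, 2.58], [-1.02, 4.17], [0.09, 2.62], [-3.14, 3.14]. Speed limits (rad/s): [2.57, 2.57, 3.14, 3.14, 3.14, 3.14].

INTERFACE

Orientations are given as a unit quaternion [w, x, y, z].
In Python, from plant import * gives the robot as it stands.
- The arm moves only by the tool send_rows, never from a script. Its argument "steps" is a list of rows, each an object with "translation": the shift along the tool's x, y, z in cm, a list of three; "delta_rot": the turn, a rotation vector about the tool's x, y, z in rad, a list of three; "jaw": the finger opening in cm, from 0 to 8.54. In form: [{"translation": [dx, dy, dz], "delta_rot": [rx, ry, rz], "jaw": jaw}, ...]. A call has exactly 8 rows; each row is the pose to reach, as a shift and turn from the pose commanded when the call began, along the tool's axes at that moment; what a row does not reach only later rows make up. A row lasts 1/10 s, in which the tool goes at most 50 mm and 8.59 degrees, less where a joint would pass 70% of its speed; a pose out of reach is approached as far as the arm can. A call with a gripper value outside its range is refused whole. The fingers move at their own pace and stop on an object; the grip force is fixed at half the most. Time passes only in rows, so rows that repeat a pose let the fingers close, or fill a call up. It gives the time, the measured TCP pose, the force, the opening and the grip force at its end, in the units of the state.
- state(): the state, without advancing time (a new reading comes with each control period).
- grab_frame(name): name is "scene" or "top" or "wrist"; returns a dict with "pixels" (400x640x3 uint8, blue, green, red), "range_z" (400x640 float32, m along the optical axis (not along the pixel's ray), 0 where there is no reading), "fx", "fy", "cx", "cy" (pixels), "rvec" (rotation vector, rad) and "tvec" (3), from world to camera coordinates, as OpenCV has them. Camera axes: x right, y down, z forward; pixel columns grow to the right and rows downward; lengths in m; the calibration is good to about 2 mm. A picture is of the moment at which its call begins.
- job_done(): hands the job in; it is judged then, once.
The state is a dict: "time": time; "joint_pos": joint angles; "joint_vel": joint speeds; "joint_efforts": joint torques, N m; "tool_pos": TCP position; "tool_rot": TCP orientation; "contact_force": force on the tool from outside, world axes, zero at the start; "ft_torque": the same for the moment, N m; "gripper_width": opening from 0.0 (shut) to 1.0 (fully open); "grasp_force": force on a finger pad.
Only numpy, scipy, OpenCV 4.12 (cv2) and the standard library are available. Lean on these libraries where they do the work, as an engineer would, in place of code of your own. Each camera call takes 0.05 s, during which the arm holds its last target. There are 200 camera calls.

TASK

Put the three green hole saws back in the wooden tray, each standing upright on its teeth inside the ring-shaped well made for its size: small in the small well, medium in the medium, large in the large. The red hole saws belong to another set: leave them standing where they are.

Things in the scene. Friction and masses are not known exactly. Their poses are not given: they have to be found in the camera images.
- green_small_c (a point): Centre (half-way up the cylindrical body) of the small GREEN hole saw: an upright rigid cylinder, closed on top, 32 mm in diameter and 56 mm high, bare steel teeth at the bottom, standing on them, with a steel shank 11 mm across sticking up another 12 mm from the middle of its top. Loose, about 70 g (varies). z axis up the cylinder; this point is 28 mm above its underside. Take it by the body from above.
- green_medium_c (a point): Centre (half-way up the cylindrical body) of the medium GREEN hole saw: an upright rigid cylinder, closed on top, 46 mm in diameter and 56 mm high, bare steel teeth at the bottom, standing on them, with a steel shank 11 mm across sticking up another 12 mm from the middle of its top. Loose, about 110 g (varies). z axis up the cylinder; this point is 28 mm above its underside. Take it by the body from above.
- green_large_c (a point): Centre (half-way up the cylindrical body) of the large GREEN hole saw: an upright rigid cylinder, closed on top, 60 mm in diameter and 56 mm high, bare steel teeth at the bottom, standing on them, with a steel shank 11 mm across sticking up another 12 mm from the middle of its top. Loose, about 160 g (varies). z axis up the cylinder; this point is 28 mm above its underside. Take it by the body from above.
- red_medium_c (a point): Centre of the medium RED hole saw, same shape and size as the medium green one (46 mm in diameter, 56 mm high plus 12 mm shank, this point 28 mm above its underside), but red. A look-alike from another set: it stays where it stands.
- red_large_c (a point): Centre of the large RED hole saw, same shape and size as the large green one (60 mm in diameter, 56 mm high plus 12 mm shank, this point 28 mm above its underside), but red. A look-alike from another set: it stays where it stands.
- well_small: The small well of the tray: a black ring, 48 mm inner and 60 mm outer diameter, 7 mm high, fixed on the tray's floor. Origin: on the ring's axis at the level of the tray's floor (10 mm above the bench), where a saw's underside comes to rest. The wells swap places along the tray from start to start; yaw as the tray.
- well_medium: The medium well of the tray: a black ring, 62 mm inner and 74 mm outer diameter, 7 mm high, fixed on the tray's floor. Origin: on the ring's axis at the level of the tray's floor (10 mm above the bench), where a saw's underside comes to rest. The wells swap places along the tray from start to start; yaw as the tray.
- well_large: The large well of the tray: a black ring, 76 mm inner and 88 mm outer diameter, 7 mm high, fixed on the tray's floor. Origin: on the ring's axis at the level of the tray's floor (10 mm above the bench), where a saw's underside comes to rest. The wells swap places along the tray from start to start; yaw as the tray.
- tray: Shallow wooden tray fixed to the bench, light floor and dark rim, 108 mm (its x) by 330 mm (its y), floor 10 mm thick, rim 6 mm thick and 16 mm high above the bench. Origin: centre of its underside, on the bench. The three wells lie in a row along its y axis, at -105, 0 and +105 mm. Yaw varies up to 0.2 rad.
Not all that is in view belongs to the job. What is shaped like the part that bears green_small_c but yellow is not meant.

How it is judged:
By the outcome, as a careful person would: the job done as asked, in the order asked, and still so for the second after the job is handed in, with the robot touching nothing.
It also fails if it takes over 83 s, if anything falls off the work surface, if the arm or the gripper's body presses on something with over 40 N, if the wrist force passes 120 N, or if a joint passes its speed limit or range.

## Working session

There is one attempt and no reset: what is moved stays moved. The work goes in short steps, Python scripts to look and compute and a tool call to move; the robot and the scene stay as the last step left them, time stands still between calls to the robot, and variables do not carry over. Pictures are saved under pics/ and viewed, at most 14 in all, crops included, and the job is handed in when it is done.

Besides the shell and the picture viewer there is one more tool, called in YAML: its name, and indented under it one key for each argument. send_rows: Moves the arm, as the interface text tells. Its arguments: {"type":"object","properties":{"steps":{"type":"array","items":{"type":"object","properties":{"translation":{"type":"array","items":{"type":"number"}},"delta_rot":{"type":"array","items":{"type":"number"}},"jaw":{"type":"number"}}}}},"required":["steps"]}

```bash
mkdir -p pics; ls
python3 - <<'E'
from plant import *
import cv2,numpy as np
print(state())
for n in("top","scene"):
    f=grab_frame(n); cv2.imwrite(f"pics/{n}0.png",f["pixels"]); np.save(f"{n}0.npy",f,allow_pickle=True)
    print(n,f["fx"],f["rvec"],f["tvec"])
E
```

```text
pics
{'time': 0.0, 'joint_pos': array([-1.39701997e+00,  5.33476241e-02,  1.61427838e+00, -3.45950972e-05,
        1.47596603e+00, -1.19002021e-01]), 'joint_vel': array([ 0.00041578, -0.0002604 , -0.00050366,  0.00049213, -0.00109043,
       -0.00070083]), 'joint_efforts': array([-7.44645058e-04, -3.93681514e+01, -3.70180035e+01, -1.38186451e-04,
        7.00630015e-03, -5.98012520e-06]), 'tool_pos': array([ 0.18027278, -0.59783101,  0.24407803]), 'tool_rot': array([-9.98844781e-04,  9.89303488e-01,  1.45868464e-01, -4.45870142e-05]), 'contact_force': array([ 0.50056606, -0.04114268,  0.38591331]), 'ft_torque': array([ 0.03016497, -0.02897944, -0.0262319 ]), 'grasp_force': 0.0, 'gripper_width': 1.0010685481954842}
top 403.621784134094 [ 2.29104979 -1.89850779  0.19969989] [-0.08299445  0.52904869  0.73585861]
scene 518.5982313549274 [ 2.09645813  0.94073143 -0.4583449 ] [-0.35063241 -0.21901268  1.44376581]
```

View pics/top0.png

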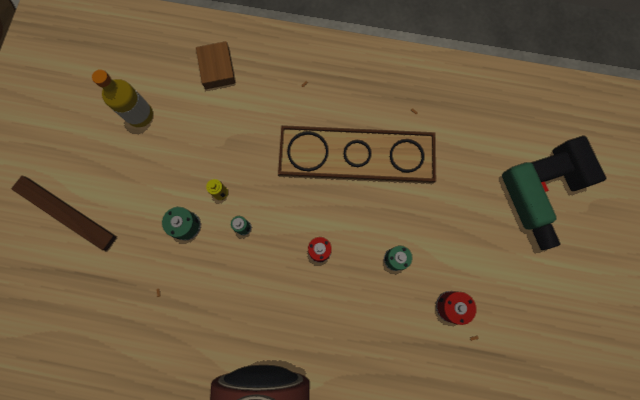

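View pics/scene0.png

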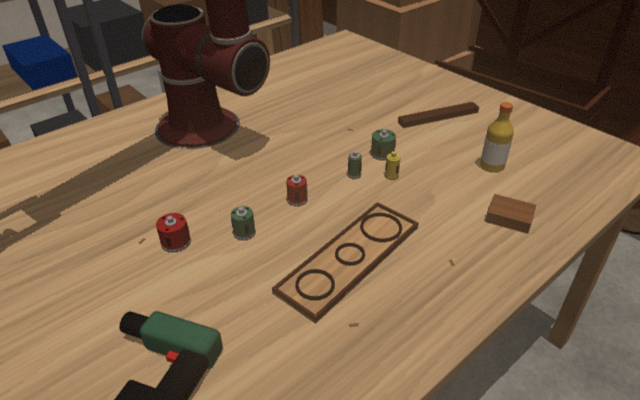

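The top view shows the green large saw at (180,222), small at (240,226) and medium at (399,258). The red ones are at (319,249) and (458,308), and the yellow decoy is at (215,188). The wells are large (308,151), small (357,153) and medium (407,156). The scene view agrees.

```bash
cat > h.py <<'E'
import cv2,numpy as np
from scipy.optimize import least_squares
def world(f):
    R,_=cv2.Rodrigues(np.array(f["rvec"],float)); t=np.array(f["tvec"],float).ravel()
    v,u=np.mgrid[0:400,0:640]; z=f["range_z"]
    P=np.stack([(u-f["cx"])/f["fx"]*z,(v-f["cy"])/f["fy"]*z,z],-1)
    return (P-t)@R
def ray(f,u,v,h):
    R,_=cv2.Rodrigues(np.array(f["rvec"],float)); t=np.array(f["tvec"],float).ravel()
    c=-R.T@t; d=R.T@np.array([(u-f["cx"])/f["fx"],(v-f["cy"])/f["fy"],1]); return c+d*(h-c[2])/d[2]
def circ(P,r=None):
    m=P.mean(0)
    if r: return least_squares(lambda q:np.hypot(*(P-q).T)-r,m,loss="soft_l1",f_scale=.002).x
E
python3 - <<'E'
from h import *
f=np.load("top0.npy",allow_pickle=True).item(); W=world(f); hsv=cv2.cvtColor(f["pixels"],cv2.COLOR_BGR2HSV)
for n,u,v,r in[("gl",180,222,30),("gs",240,226,16),("gm",399,258,23),("rm",319,249,23),("rl",458,308,30),("y",215,188,16)]:
    m=np.zeros((400,640),bool); m[v-26:v+27,u-26:u+27]=1
    m&=(W[...,2]>.049)&(W[...,2]<.063)
    _,l,st,c=cv2.connectedComponentsWithStats(m.astype(np.uint8)); i=1+np.argmax(st[1:,4]); P=W[l==i]
    lo,hi=P[:,:2].min(0),P[:,:2].max(0)
    (c2,rad)=cv2.minEnclosingCircle(P[:,:2].astype(np.float32))
    print(n,len(P),P[:,2].mean().round(4),"c",np.round(P.mean(0)[:2],4),"mec",np.round(c2,4),round(rad,4))
for n,u,v,r in[("wl",308,151,41),("ws",357,153,27),("wm",407,156,34)]:
    k=int(r*.55)+4; m=np.zeros((400,640),bool); m[v-k:v+k+1,u-k:u+k+1]=1
    m&=hsv[...,2]<45
    vs,us=np.nonzero(m); P=np.array([ray(f,a,b,.015)[:2] for a,b in zip(us,vs)])
    c=circ(P,r/1000); e=np.hypot(*(P-c).T)-r/1000; P=P[abs(e)<.007]; c=circ(P,r/1000); print(n,len(P),c.round(4),e.std())
E
```

```text
gl 731 0.0562 c [0.4398 0.2773] mec [0.4407 0.2786] 0.0304
gs 183 0.0567 c [0.4577 0.1599] mec [0.4586 0.161 ] 0.0159
gm 430 0.0565 c [ 0.4518 -0.1551] mec [ 0.4525 -0.156 ] 0.023
rm 424 0.0565 c [ 0.4401 -0.0021] mec [ 0.4405 -0.0021] 0.023
rl 826 0.0567 c [ 0.3807 -0.2774] mec [ 0.3809 -0.2786] 0.0302
y 175 0.0563 c [0.5205 0.2232] mec [0.5213 0.2253] 0.0161
wl 248 [0.6404 0.0621] 0.010766028048375311
ws 162 [ 0.6549 -0.0417] 0.0013467065458146658
wm 220 [ 0.6695 -0.1453] 0.006228890824063145
```

```bash
cat >> h.py <<'E'
from scipy.spatial.transform import Rotation as Ro
def plan(*tg,yaw=.139):
    "offsets (cm) & rotvec from present pose to world targets, tool y along world angle yaw"
    from plant import state
    s=state(); q=s["tool_rot"]; R=Ro.from_quat([*q[1:],q[0]])
    y=np.array([np.cos(yaw),np.sin(yaw),0]); z=np.array([0,0,-1.]); T=Ro.from_matrix(np.stack([np.cross(y,z),y,z],1))
    print("t",s["time"],s["tool_pos"].round(4),"f",s["contact_force"].round(1),"w",round(s["gripper_width"],3),"j",s["joint_pos"].round(2))
    print("rot",(R.inv()*T).as_rotvec().round(3))
    for p in tg: print(p,(R.inv().apply(np.array(p)-s["tool_pos"])*100).round(2))
E
python3 -c "
from h import *
plan((.42,-.3,.245),(.4586,.161,.2),(.4586,.161,.12))"
```

```text
t 0.1 [ 0.1803 -0.5979  0.2442] f [ 0.8 -0.3  0.4] w 1.005 j [-1.4   0.05  1.61  0.    1.48 -0.12]
rot [-1.000e-03 -2.000e-03 -1.417e+00]
(0.42, -0.3, 0.245) [ 31.55 -21.6   -0.04]
(0.4586, 0.161, 0.2) [ 48.54 -64.62   4.55]
(0.4586, 0.161, 0.12) [ 48.54 -64.6   12.55]
```

send_rows:
  steps:
    - {"translation": [4, -2.7, 0], "delta_rot": [0, 0, -0.13], "jaw": 8.5}
    - {"translation": [8, -5.4, 0], "delta_rot": [0, 0, -0.26], "jaw": 8.5}
    - {"translation": [12, -8.1, 0], "delta_rot": [0, 0, -0.39], "jaw": 8.5}
    - {"translation": [16, -10.8, 0], "delta_rot": [0, 0, -0.52], "jaw": 8.5}
    - {"translation": [20, -13.5, 0], "delta_rot": [0, 0, -0.65], "jaw": 8.5}
    - {"translation": [24, -16.2, 0], "delta_rot": [0, 0, -0.78], "jaw": 8.5}
    - {"translation": [28, -19, 0], "delta_rot": [0, 0, -0.91], "jaw": 8.5}
    - {"translation": [31.5, -21.6, 0], "delta_rot": [0, 0, -1.04], "jaw": 8.5}

```text
time: 0.9
tool_pos: [0.4205, -0.2985, 0.2449]
tool_rot: [-0.0, 0.784, 0.62, 0.0]
contact_force: [-0.1, -0.7, -0.4]
gripper_width: 0.995
grasp_force: 0.0
```

```bash
python3 -c "
from h import *
plan((.4586,.161,.15),(.4586,.161,.033))"
```

```text
t 0.9 [ 0.4205 -0.2985  0.2449] f [-0.1 -0.7 -0.4] w 0.995 j [-0.76 -0.21  1.86  0.    1.49 -0.53]
rot [-0.    -0.    -0.371]
(0.4586, 0.161, 0.15) [45.59 -6.86  9.51]
(0.4586, 0.161, 0.033) [45.59 -6.86 21.21]
```

send_rows:
  steps:
    - {"translation": [5, -0.8, 0], "delta_rot": [0, 0, -0.09], "jaw": 8.5}
    - {"translation": [10, -1.5, 0.5], "delta_rot": [0, 0, -0.19], "jaw": 8.5}
    - {"translation": [15, -2.3, 1.5], "delta_rot": [0, 0, -0.28], "jaw": 8.5}
    - {"translation": [20, -3, 3], "delta_rot": [0, 0, -0.37], "jaw": 8.5}
    - {"translation": [25, -3.8, 4], "delta_rot": [0, 0, -0.37], "jaw": 8.5}
    - {"translation": [30, -4.5, 5], "delta_rot": [0, 0, -0.37], "jaw": 8.5}
    - {"translation": [34, -5.1, 6], "delta_rot": [0, 0, -0.37], "jaw": 8.5}
    - {"translation": [38, -5.7, 7], "delta_rot": [0, 0, -0.37], "jaw": 8.5}

```text
time: 1.7
tool_pos: [0.4532, 0.0845, 0.1745]
tool_rot: [-0.0, 0.659, 0.753, 0.0]
contact_force: [0.3, -0.2, 0.3]
gripper_width: 0.998
grasp_force: 0.0
```

```bash
python3 -c "
from h import *
from plant import grab_frame
plan((.4586,.161,.15),(.4586,.161,.033))
f=grab_frame('wrist'); cv2.imwrite('pics/w0.png',f['pixels'])
W=world(f); m=((W[...,2]>.049)&(W[...,2]<.063)).astype(np.uint8)
_,l,st,c=cv2.connectedComponentsWithStats(m)
for i in range(1,len(st)):
  if st[i,4]>200: print(st[i],W[l==i].mean(0).round(4),cv2.minEnclosingCircle(W[l==i][:,:2].astype(np.float32)))"
```

```text
t 1.7 [0.4532 0.0845 0.1745] f [ 0.3 -0.2  0.3] w 0.998 j [ 0.02 -0.3   2.06  0.    1.39 -0.11]
rot [-0.    -0.    -0.006]
(0.4586, 0.161, 0.15) [7.51 1.56 2.45]
(0.4586, 0.161, 0.033) [ 7.51  1.56 14.15]
[ 414    5   47   50 1472] [0.5208 0.2245 0.0573] ((0.5227322578430176, 0.22600510716438293), 0.016144249588251114)
[ 320   87   40   43 1138] [0.4596 0.162  0.0577] ((0.4599590301513672, 0.1618504375219345), 0.015950068831443787)
[ 269  262   49   47 1648] [0.4416 0.0021 0.0567] ((0.44181928038597107, -0.0007578766671940684), 0.023381290957331657)
```

send_rows:
  steps:
    - {"translation": [4, 0.8, 1.2], "delta_rot": [0, 0, -0.006], "jaw": 8.5}
    - {"translation": [7.6, 1.6, 2.4], "delta_rot": [0, 0, -0.006], "jaw": 8.5}
    - {"translation": [7.6, 1.6, 2.4], "delta_rot": [0, 0, -0.006], "jaw": 8.5}
    - {"translation": [7.6, 1.6, 5.5], "delta_rot": [0, 0, -0.006], "jaw": 8.5}
    - {"translation": [7.6, 1.6, 9], "delta_rot": [0, 0, -0.006], "jaw": 8.5}
    - {"translation": [7.6, 1.6, 12], "delta_rot": [0, 0, -0.006], "jaw": 8.5}
    - {"translation": [7.6, 1.6, 13.5], "delta_rot": [0, 0, -0.006], "jaw": 8.5}
    - {"translation": [7.6, 1.6, 13.8], "delta_rot": [0, 0, -0.006], "jaw": 8.5}

```text
time: 2.55
tool_pos: [0.4576, 0.1584, 0.0347]
tool_rot: [-0.002, 0.657, 0.754, -0.002]
contact_force: [-0.3, 0.2, -0.6]
gripper_width: 0.996
grasp_force: 0.0
```

send_rows:
  steps:
    - {"translation": [0, 0, 0], "delta_rot": [0, 0, 0], "jaw": 4}
    - {"translation": [0, 0, 0], "delta_rot": [0, 0, 0], "jaw": 2.5}
    - {"translation": [0, 0, 0], "delta_rot": [0, 0, 0], "jaw": 2.5}
    - {"translation": [0, 0, 0], "delta_rot": [0, 0, 0], "jaw": 2.5}
    - {"translation": [0, 0, 0], "delta_rot": [0, 0, 0], "jaw": 2.5}
    - {"translation": [0, 0, 0], "delta_rot": [0, 0, 0], "jaw": 2.5}
    - {"translation": [0, 0, 0], "delta_rot": [0, 0, 0], "jaw": 2.5}
    - {"translation": [0, 0, 0], "delta_rot": [0, 0, 0], "jaw": 2.5}

```text
time: 3.35
tool_pos: [0.461, 0.1597, 0.0389]
tool_rot: [0.001, 0.657, 0.754, 0.001]
contact_force: [-1.1, -0.3, 5.7]
gripper_width: 0.357
grasp_force: 59.5
```

```bash
python3 -c "
from h import *
plan((.4592,.1615,.12),(.6549,-.0417,.12),(.6549,-.0417,.046))"
```

```text
t 3.35 [0.461  0.1597 0.0389] f [-1.1 -0.3  5.7] w 0.357 j [ 0.18 -0.05  2.08 -0.    1.1   0.04]
rot [ 0.003  0.    -0.001]
(0.4592, 0.1615, 0.12) [ 0.2  -0.13 -8.11]
(0.6549, -0.0417, 0.12) [-22.62  16.46  -8.07]
(0.6549, -0.0417, 0.046) [-22.62  16.44  -0.67]
```

send_rows:
  steps:
    - {"translation": [0, 0, -2], "delta_rot": [0, 0, 0], "jaw": 2.5}
    - {"translation": [0, 0, -5], "delta_rot": [0, 0, 0], "jaw": 2.5}
    - {"translation": [0, 0, -8], "delta_rot": [0, 0, 0], "jaw": 2.5}
    - {"translation": [-3, 2.2, -9], "delta_rot": [0, 0, 0], "jaw": 2.5}
    - {"translation": [-6, 4.4, -9], "delta_rot": [0, 0, 0], "jaw": 2.5}
    - {"translation": [-9, 6.6, -9], "delta_rot": [0, 0, 0], "jaw": 2.5}
    - {"translation": [-12, 8.8, -9], "delta_rot": [0, 0, 0], "jaw": 2.5}
    - {"translation": [-15, 11, -9], "delta_rot": [0, 0, 0], "jaw": 2.5}

```text
time: 4.15
tool_pos: [0.5898, 0.025, 0.1269]
tool_rot: [-0.0, 0.657, 0.754, -0.0]
contact_force: [0.5, 0.1, -0.1]
gripper_width: 0.36
grasp_force: 59.6
```

```bash
python3 -c "
from h import *
plan((.6549,-.0417,.12),(.6549,-.0417,.050))
from plant import grab_frame
f=grab_frame('wrist'); np.save('w1.npy',f,allow_pickle=True); cv2.imwrite('pics/w1.png',f['pixels'])"
```

```text
t 4.15 [0.5898 0.025  0.1269] f [ 0.5  0.1 -0.1] w 0.36 j [-0.08  0.07  1.8   0.    1.27 -0.22]
rot [-0.001 -0.    -0.001]
(0.6549, -0.0417, 0.12) [-7.5   5.53  0.68]
(0.6549, -0.0417, 0.05) [-7.51  5.54  7.68]
```

View pics/w1.png

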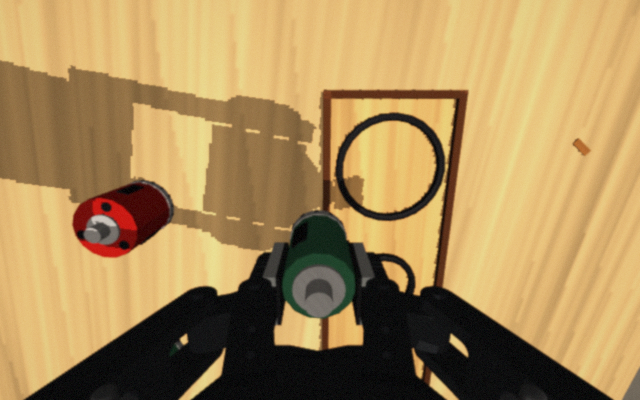

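The wrist view shows the small green saw upright in the jaws at (318,275), the large well at (390,167) and red medium at (105,235), still standing.

send_rows:
  steps:
    - {"translation": [-2.5, 1.9, 0], "delta_rot": [0, 0, 0], "jaw": 2.5}
    - {"translation": [-5, 3.8, 0], "delta_rot": [0, 0, 0], "jaw": 2.5}
    - {"translation": [-7, 5.2, 0.4], "delta_rot": [0, 0, 0], "jaw": 2.5}
    - {"translation": [-7.5, 5.5, 0.8], "delta_rot": [0, 0, 0], "jaw": 2.5}
    - {"translation": [-7.5, 5.5, 1.5], "delta_rot": [0, 0, 0], "jaw": 2.5}
    - {"translation": [-7.5, 5.5, 3], "delta_rot": [0, 0, 0], "jaw": 2.5}
    - {"translation": [-7.5, 5.5, 4], "delta_rot": [0, 0, 0], "jaw": 2.5}
    - {"translation": [-7.5, 5.5, 4.5], "delta_rot": [0, 0, 0], "jaw": 2.5}

```text
time: 5.0
tool_pos: [0.6521, -0.0395, 0.0797]
tool_rot: [-0.002, 0.656, 0.754, -0.001]
contact_force: [0.3, 0.1, -0.8]
gripper_width: 0.357
grasp_force: 59.8
```

```bash
python3 -c "
from h import *
plan((.6549,-.0417,.050))
f=np.load('w1.npy',allow_pickle=True).item(); print(ray(f,390,167,.016)); 
from plant import grab_frame
for n in('wrist','scene'):
  f=grab_frame(n); cv2.imwrite('pics/%s2.png'%n,f['pixels'])
a=cv2.imread('pics/wrist2.png')[100:400,100:540]; b=cv2.imread('pics/scene2.png')[180:320,250:440]; b=cv2.resize(b,(int(190*300/140),300)); cv2.imwrite('pics/c2.png',cv2.resize(np.hstack([a,b]),(800,280)))"
```

```text
t 5.0 [ 0.6521 -0.0395  0.0797] f [ 0.3  0.1 -0.8] w 0.357 j [-0.17  0.27  1.66  0.    1.22 -0.31]
rot [-0.004 -0.001 -0.   ]
(0.6549, -0.0417, 0.05) [-0.26  0.26  2.97]
[0.64267104 0.06355446 0.016     ]
```

View pics/c2.png

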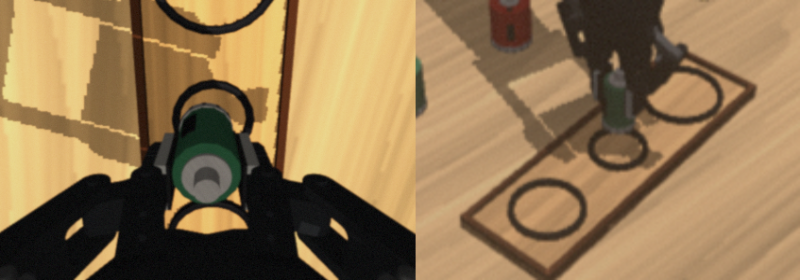

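The saw is centred over the small well in both views. Lowering it and releasing.

send_rows:
  steps:
    - {"translation": [0, 0.1, 1], "delta_rot": [0, 0, 0], "jaw": 2.5}
    - {"translation": [0, 0.1, 2], "delta_rot": [0, 0, 0], "jaw": 2.5}
    - {"translation": [0, 0.1, 2.6], "delta_rot": [0, 0, 0], "jaw": 2.5}
    - {"translation": [0, 0.1, 3], "delta_rot": [0, 0, 0], "jaw": 2.5}
    - {"translation": [0, 0.1, 3.2], "delta_rot": [0, 0, 0], "jaw": 2.5}
    - {"translation": [0, 0.1, 3.2], "delta_rot": [0, 0, 0], "jaw": 2.5}
    - {"translation": [0, 0.1, 3.2], "delta_rot": [0, 0, 0], "jaw": 2.5}
    - {"translation": [0, 0.1, 3.2], "delta_rot": [0, 0, 0], "jaw": 2.5}

```text
time: 5.9
tool_pos: [0.6554, -0.0406, 0.0508]
tool_rot: [0.0, 0.657, 0.754, 0.0]
contact_force: [-1.0, 0.1, -1.0]
gripper_width: 0.359
grasp_force: 59.8
```

send_rows:
  steps:
    - {"translation": [0, 0, 0.2], "delta_rot": [0, 0, 0], "jaw": 2.5}
    - {"translation": [0, 0, 0.3], "delta_rot": [0, 0, 0], "jaw": 2.5}
    - {"translation": [0, 0, 0.3], "delta_rot": [0, 0, 0], "jaw": 2.5}
    - {"translation": [0, 0, 0.3], "delta_rot": [0, 0, 0], "jaw": 5}
    - {"translation": [0, 0, 0.3], "delta_rot": [0, 0, 0], "jaw": 6}
    - {"translation": [0, 0, 0.3], "delta_rot": [0, 0, 0], "jaw": 8}
    - {"translation": [0, 0, 0.3], "delta_rot": [0, 0, 0], "jaw": 8.5}
    - {"translation": [0, 0, 0.3], "delta_rot": [0, 0, 0], "jaw": 8.5}

```text
time: 6.7
tool_pos: [0.655, -0.0405, 0.0471]
tool_rot: [-0.0, 0.657, 0.754, -0.0]
contact_force: [0.8, 0.3, -0.4]
gripper_width: 0.996
grasp_force: 0.0
```

```bash
python3 -c "
from h import *
plan((.6549,-.0417,.150),(.453,-.1557,.15),(.453,-.1557,.037))"
```

```text
t 6.7 [ 0.655  -0.0405  0.0471] f [ 0.8  0.3 -0.4] w 0.996 j [-0.18  0.31  1.67 -0.    1.16 -0.31]
rot [-0.    -0.    -0.001]
(0.6549, -0.0417, 0.15) [ -0.12  -0.03 -10.29]
(0.453, -0.1557, 0.15) [ -8.63 -21.59 -10.28]
(0.453, -0.1557, 0.037) [ -8.63 -21.59   1.02]
```

send_rows:
  steps:
    - {"translation": [0, 0, -3], "delta_rot": [0, 0, 0], "jaw": 8.5}
    - {"translation": [0, 0, -7], "delta_rot": [0, 0, 0], "jaw": 8.5}
    - {"translation": [-0.5, -1, -10.3], "delta_rot": [0, 0, 0], "jaw": 8.5}
    - {"translation": [-2, -5, -10.3], "delta_rot": [0, 0, 0], "jaw": 8.5}
    - {"translation": [-3.7, -9.5, -10.3], "delta_rot": [0, 0, 0], "jaw": 8.5}
    - {"translation": [-5.4, -14, -10.3], "delta_rot": [0, 0, 0], "jaw": 8.5}
    - {"translation": [-7.1, -18, -10.3], "delta_rot": [0, 0, 0], "jaw": 8.5}
    - {"translation": [-8.6, -21.5, -10.3], "delta_rot": [0, 0, 0], "jaw": 8.5}

```text
time: 7.5
tool_pos: [0.4521, -0.1558, 0.1501]
tool_rot: [0.0, 0.657, 0.754, -0.0]
contact_force: [0.8, -1.0, -0.2]
gripper_width: 0.995
grasp_force: 0.0
```

```bash
python3 -c "
from h import *
from plant import grab_frame
f=grab_frame('wrist'); plan((.4533,-.1555,.15),(.4533,-.1555,.037))
W=world(f); m=((W[...,2]>.049)&(W[...,2]<.063)).astype(np.uint8)
_,l,st,c=cv2.connectedComponentsWithStats(m)
for i in range(1,len(st)):
  if st[i,4]>200: print(st[i],W[l==i].mean(0).round(4),cv2.minEnclosingCircle(W[l==i][:,:2].astype(np.float32)))
f=grab_frame('top'); W=world(f); P=W[(abs(W[...,2]-.066)<.004)&(np.hypot(W[...,0]-.655,W[...,1]+.042)<.03)]; print(len(P),cv2.minEnclosingCircle(P[:,:2].astype(np.float32)))"
```

```text
t 7.55 [ 0.4487 -0.1575  0.1494] f [ 1.6 -0.9 -1.8] w 0.993 j [-0.49 -0.23  2.05 -0.    1.33 -0.63]
rot [-0.004  0.001 -0.003]
(0.4533, -0.1555, 0.15) [ 0.14  0.49 -0.07]
(0.4533, -0.1555, 0.037) [ 0.15  0.54 11.23]
[304   0  61  22 951] [ 0.4435 -0.0187  0.0562] ((0.4427509903907776, -0.013411793857812881), 0.019439591094851494)
[599  64  41  50 890] [ 0.6436 -0.0404  0.0559] ((0.6505210399627686, -0.03910229355096817), 0.016117826104164124)
[ 290  179   59   59 2448] [ 0.453  -0.1535  0.057 ] ((0.4534907042980194, -0.1551499217748642), 0.02316613867878914)
[ 213  298   42   59 1529] [ 0.3957 -0.2715  0.0565] ((0.39194241166114807, -0.2751803994178772), 0.028472499921917915)
162 ((0.654258131980896, -0.03863038867712021), 0.01584220863878727)
```

send_rows:
  steps:
    - {"translation": [0, 0.1, 0], "delta_rot": [0, 0, 0], "jaw": 8.5}
    - {"translation": [0, 0.1, 2], "delta_rot": [0, 0, 0], "jaw": 8.5}
    - {"translation": [0, 0.1, 5], "delta_rot": [0, 0, 0], "jaw": 8.5}
    - {"translation": [0, 0.1, 8], "delta_rot": [0, 0, 0], "jaw": 8.5}
    - {"translation": [0, 0.1, 10.5], "delta_rot": [0, 0, 0], "jaw": 8.5}
    - {"translation": [0, 0.1, 11.3], "delta_rot": [0, 0, 0], "jaw": 8.5}
    - {"translation": [0, 0.1, 11.3], "delta_rot": [0, 0, 0], "jaw": 8.5}
    - {"translation": [0, 0.1, 11.3], "delta_rot": [0, 0, 0], "jaw": 8.5}

```text
time: 8.4
tool_pos: [0.4563, -0.1553, 0.0385]
tool_rot: [0.001, 0.656, 0.754, 0.0]
contact_force: [0.0, 0.4, 0.3]
gripper_width: 0.993
grasp_force: 0.0
```

send_rows:
  steps:
    - {"translation": [0, 0, 0], "delta_rot": [0, 0, 0], "jaw": 5}
    - {"translation": [0, 0, 0], "delta_rot": [0, 0, 0], "jaw": 4}
    - {"translation": [0, 0, 0], "delta_rot": [0, 0, 0], "jaw": 4}
    - {"translation": [0, 0, 0], "delta_rot": [0, 0, 0], "jaw": 4}
    - {"translation": [0, 0, 0], "delta_rot": [0, 0, 0], "jaw": 4}
    - {"translation": [0, 0, 0], "delta_rot": [0, 0, 0], "jaw": 4}
    - {"translation": [0, 0, 0], "delta_rot": [0, 0, 0], "jaw": 4}
    - {"translation": [0, 0, 0], "delta_rot": [0, 0, 0], "jaw": 4}

```text
time: 9.2
tool_pos: [0.4559, -0.1558, 0.0387]
tool_rot: [0.001, 0.657, 0.754, 0.0]
contact_force: [-1.1, 0.2, 6.3]
gripper_width: 0.522
grasp_force: 61.6
```

```bash
python3 -c "
from h import *
plan((.4533,-.1555,.12),(.6695,-.1455,.12),(.6695,-.1455,.0478))"
```

```text
t 9.2 [ 0.4559 -0.1558  0.0387] f [-1.1  0.2  6.3] w 0.522 j [-0.48 -0.06  2.1  -0.    1.1  -0.62]
rot [ 0.002  0.001 -0.001]
(0.4533, -0.1555, 0.12) [ 0.05 -0.24 -8.13]
(0.6695, -0.1455, 0.12) [-1.93 21.31 -8.09]
(0.6695, -0.1455, 0.0478) [-1.92 21.3  -0.87]
```

send_rows:
  steps:
    - {"translation": [0, 0, -2], "delta_rot": [0, 0, 0], "jaw": 4}
    - {"translation": [0, 0, -5], "delta_rot": [0, 0, 0], "jaw": 4}
    - {"translation": [0, 1, -8], "delta_rot": [0, 0, 0], "jaw": 4}
    - {"translation": [-0.4, 5, -8.5], "delta_rot": [0, 0, 0], "jaw": 4}
    - {"translation": [-0.8, 9.5, -8.5], "delta_rot": [0, 0, 0], "jaw": 4}
    - {"translation": [-1.2, 14, -8.5], "delta_rot": [0, 0, 0], "jaw": 4}
    - {"translation": [-1.7, 18.5, -8.5], "delta_rot": [0, 0, 0], "jaw": 4}
    - {"translation": [-1.9, 21.3, -8.3], "delta_rot": [0, 0, 0], "jaw": 4}

```text
time: 10.0
tool_pos: [0.671, -0.1444, 0.1199]
tool_rot: [0.0, 0.657, 0.754, 0.0]
contact_force: [0.2, 0.5, -2.0]
gripper_width: 0.521
grasp_force: 61.8
```

send_rows:
  steps:
    - {"translation": [0, 0, 0], "delta_rot": [0, 0, 0], "jaw": 4}
    - {"translation": [0, 0, 0], "delta_rot": [0, 0, 0], "jaw": 4}
    - {"translation": [0, 0, 0.5], "delta_rot": [0, 0, 0], "jaw": 4}
    - {"translation": [0, 0, 1.5], "delta_rot": [0, 0, 0], "jaw": 4}
    - {"translation": [0, 0, 2.5], "delta_rot": [0, 0, 0], "jaw": 4}
    - {"translation": [0, 0, 3.5], "delta_rot": [0, 0, 0], "jaw": 4}
    - {"translation": [0, 0, 4], "delta_rot": [0, 0, 0], "jaw": 4}
    - {"translation": [0, 0, 4], "delta_rot": [0, 0, 0], "jaw": 4}

```text
time: 10.8
tool_pos: [0.6674, -0.1444, 0.0785]
tool_rot: [-0.001, 0.657, 0.754, -0.001]
contact_force: [-0.5, 0.4, -0.9]
gripper_width: 0.522
grasp_force: 61.9
```

```bash
python3 -c "
from h import *
plan((.6695,-.1455,.0478))
from plant import grab_frame
for n in('wrist','scene'):
  f=grab_frame(n); cv2.imwrite('pics/%s3.png'%n,f['pixels'])
a=cv2.imread('pics/wrist3.png')[100:400,100:540]; b=cv2.imread('pics/scene3.png')[180:320,250:440]; b=cv2.resize(b,(int(190*300/140),300)); cv2.imwrite('pics/c3.png',cv2.resize(np.hstack([a,b]),(800,280)))"
```

```text
t 10.8 [ 0.6674 -0.1444  0.0785] f [-0.5  0.4 -0.9] w 0.522 j [-0.32  0.33  1.59  0.    1.23 -0.46]
rot [-0.003 -0.001 -0.001]
(0.6695, -0.1455, 0.0478) [-0.15  0.2   3.07]
```

View pics/c3.png

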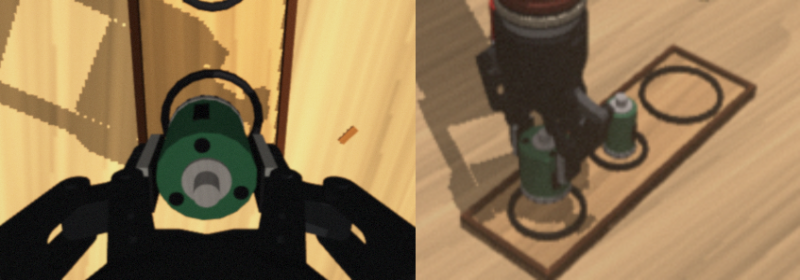

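The medium saw is centred over the medium well, and the scene view shows the small one standing in its ring.

send_rows:
  steps:
    - {"translation": [-0.1, 0, 1], "delta_rot": [0, 0, 0], "jaw": 4}
    - {"translation": [-0.1, 0, 2], "delta_rot": [0, 0, 0], "jaw": 4}
    - {"translation": [-0.1, 0, 2.8], "delta_rot": [0, 0, 0], "jaw": 4}
    - {"translation": [-0.1, 0, 3.2], "delta_rot": [0, 0, 0], "jaw": 4}
    - {"translation": [-0.1, 0, 3.3], "delta_rot": [0, 0, 0], "jaw": 4}
    - {"translation": [-0.1, 0, 3.3], "delta_rot": [0, 0, 0], "jaw": 4}
    - {"translation": [-0.1, 0, 3.3], "delta_rot": [0, 0, 0], "jaw": 4}
    - {"translation": [-0.1, 0, 3.3], "delta_rot": [0, 0, 0], "jaw": 4}

```text
time: 11.7
tool_pos: [0.6679, -0.1454, 0.0488]
tool_rot: [-0.001, 0.657, 0.754, -0.001]
contact_force: [-7.7, 1.7, 9.2]
gripper_width: 0.525
grasp_force: 62.8
```

send_rows:
  steps:
    - {"translation": [0, 0, 0], "delta_rot": [0, 0, 0], "jaw": 6}
    - {"translation": [0, 0, 0], "delta_rot": [0, 0, 0], "jaw": 7}
    - {"translation": [0, 0, 0], "delta_rot": [0, 0, 0], "jaw": 8.5}
    - {"translation": [0, 0, 0], "delta_rot": [0, 0, 0], "jaw": 8.5}
    - {"translation": [0, 0, 0], "delta_rot": [0, 0, 0], "jaw": 8.5}
    - {"translation": [0, 0, -2], "delta_rot": [0, 0, 0], "jaw": 8.5}
    - {"translation": [0, 0, -6], "delta_rot": [0, 0, 0], "jaw": 8.5}
    - {"translation": [0, 0, -10], "delta_rot": [0, 0, 0], "jaw": 8.5}

```text
time: 12.5
tool_pos: [0.6678, -0.1454, 0.1469]
tool_rot: [-0.001, 0.657, 0.754, -0.001]
contact_force: [0.8, -0.0, -0.0]
gripper_width: 0.992
grasp_force: 0.0
```

```bash
python3 -c "
from h import *
from plant import grab_frame
plan((.66,0,.16),(.441,.2785,.15),(.441,.2785,.037))
"
```

```text
t 12.5 [ 0.6678 -0.1454  0.1469] f [ 0.8 -0.  -0. ] w 0.992 j [-0.32  0.26  1.55 -0.    1.33 -0.46]
rot [-0.003 -0.001 -0.001]
(0.66, 0, 0.16) [14.51  1.23 -1.29]
(0.441, 0.2785, 0.15) [ 45.1  -16.63  -0.21]
(0.441, 0.2785, 0.037) [ 45.09 -16.6   11.09]
```

send_rows:
  steps:
    - {"translation": [4.5, -1.6, 0], "delta_rot": [0, 0, 0], "jaw": 8.5}
    - {"translation": [9, -3.3, -0.2], "delta_rot": [0, 0, 0], "jaw": 8.5}
    - {"translation": [13.5, -5, -0.2], "delta_rot": [0, 0, 0], "jaw": 8.5}
    - {"translation": [18, -6.6, -0.2], "delta_rot": [0, 0, 0], "jaw": 8.5}
    - {"translation": [22.5, -8.3, -0.2], "delta_rot": [0, 0, 0], "jaw": 8.5}
    - {"translation": [27, -10, -0.2], "delta_rot": [0, 0, 0], "jaw": 8.5}
    - {"translation": [31.5, -11.6, -0.2], "delta_rot": [0, 0, 0], "jaw": 8.5}
    - {"translation": [36, -13.3, -0.2], "delta_rot": [0, 0, 0], "jaw": 8.5}

```text
time: 13.3
tool_pos: [0.4864, 0.1941, 0.1496]
tool_rot: [0.0, 0.657, 0.754, 0.0]
contact_force: [1.3, 0.7, -0.5]
gripper_width: 0.991
grasp_force: 0.0
```

```bash
python3 -c "
from h import *
from plant import grab_frame
f=grab_frame('wrist'); plan((.441,.2785,.15),(.441,.2785,.037))
W=world(f); m=((W[...,2]>.049)&(W[...,2]<.063)).astype(np.uint8)
_,l,st,c=cv2.connectedComponentsWithStats(m)
for i in range(1,len(st)):
  if st[i,4]>200: print(st[i],W[l==i].mean(0).round(4),cv2.minEnclosingCircle(W[l==i][:,:2].astype(np.float32)))
f=grab_frame('top'); W=world(f)
for x,y,r in((.655,-.042,.03),(.6695,-.145,.038)):
  P=W[(abs(W[...,2]-.066)<.004)&(np.hypot(W[...,0]-x,W[...,1]-y)<r)]; print(len(P),P[:,2].std(),cv2.minEnclosingCircle(P[:,:2].astype(np.float32)))"
```

```text
t 13.35 [0.4829 0.1994 0.1491] f [-2.   4.5 -0.4] w 0.99 j [ 0.25 -0.11  1.94  0.01  1.32  0.1 ]
rot [-0.002 -0.005  0.004]
(0.441, 0.2785, 0.15) [ 8.43 -3.03 -0.04]
(0.441, 0.2785, 0.037) [ 8.38 -3.   11.26]
[ 228   37   86   93 5966] [0.442  0.2804 0.0571] ((0.4417983591556549, 0.27956289052963257), 0.029952464625239372)
[ 350  155   44   42 1190] [0.5217 0.2274 0.0574] ((0.5229260325431824, 0.22609218955039978), 0.01610851101577282)
162 0.0016204448777349335 ((0.6544275283813477, -0.03899882361292839), 0.016254642978310585)
355 0.0015104757416355315 ((0.6677895784378052, -0.145395427942276), 0.023171158507466316)
```

send_rows:
  steps:
    - {"translation": [4, -1.5, 0], "delta_rot": [0, 0, 0], "jaw": 8.5}
    - {"translation": [7.5, -2.7, 0], "delta_rot": [0, 0, 0], "jaw": 8.5}
    - {"translation": [9.1, -3.3, 0], "delta_rot": [0, 0, 0], "jaw": 8.5}
    - {"translation": [9.1, -3.3, 0], "delta_rot": [0, 0, 0], "jaw": 8.5}
    - {"translation": [9.1, -3.3, 0.5], "delta_rot": [0, 0, 0], "jaw": 8.5}
    - {"translation": [9.1, -3.3, 1.5], "delta_rot": [0, 0, 0], "jaw": 8.5}
    - {"translation": [9.1, -3.3, 3], "delta_rot": [0, 0, 0], "jaw": 8.5}
    - {"translation": [9.1, -3.3, 4], "delta_rot": [0, 0, 0], "jaw": 8.5}

```text
time: 14.2
tool_pos: [0.4417, 0.2771, 0.1069]
tool_rot: [-0.001, 0.657, 0.754, -0.001]
contact_force: [-0.6, 0.7, 0.0]
gripper_width: 0.994
grasp_force: 0.0
```

```bash
python3 -c "
from h import *
plan((.4414,.279,.037))"
```

```text
t 14.2 [0.4417 0.2771 0.1069] f [-0.6  0.7  0. ] w 0.994 j [ 0.42 -0.06  1.97 -0.    1.24  0.28]
rot [-0.003  0.001 -0.002]
(0.4414, 0.279, 0.037) [0.2  0.02 6.99]
```

send_rows:
  steps:
    - {"translation": [0.1, 0, 1.5], "delta_rot": [0, 0, 0], "jaw": 8.5}
    - {"translation": [0.1, 0, 3], "delta_rot": [0, 0, 0], "jaw": 8.5}
    - {"translation": [0.1, 0, 4.5], "delta_rot": [0, 0, 0], "jaw": 8.5}
    - {"translation": [0.1, 0, 6], "delta_rot": [0, 0, 0], "jaw": 8.5}
    - {"translation": [0.1, 0, 7], "delta_rot": [0, 0, 0], "jaw": 8.5}
    - {"translation": [0.1, 0, 7.2], "delta_rot": [0, 0, 0], "jaw": 8.5}
    - {"translation": [0.1, 0, 7.2], "delta_rot": [0, 0, 0], "jaw": 8.5}
    - {"translation": [0.1, 0, 7.2], "delta_rot": [0, 0, 0], "jaw": 8.5}

```text
time: 15.0
tool_pos: [0.4427, 0.2795, 0.038]
tool_rot: [0.0, 0.657, 0.754, 0.001]
contact_force: [0.1, 0.3, -0.2]
gripper_width: 0.994
grasp_force: 0.0
```

send_rows:
  steps:
    - {"translation": [0, 0, 0], "delta_rot": [0, 0, 0], "jaw": 6.5}
    - {"translation": [0, 0, 0], "delta_rot": [0, 0, 0], "jaw": 5.4}
    - {"translation": [0, 0, 0], "delta_rot": [0, 0, 0], "jaw": 5.4}
    - {"translation": [0, 0, 0], "delta_rot": [0, 0, 0], "jaw": 5.4}
    - {"translation": [0, 0, 0], "delta_rot": [0, 0, 0], "jaw": 5.4}
    - {"translation": [0, 0, 0], "delta_rot": [0, 0, 0], "jaw": 5.4}
    - {"translation": [0, 0, 0], "delta_rot": [0, 0, 0], "jaw": 5.4}
    - {"translation": [0, 0, 0], "delta_rot": [0, 0, 0], "jaw": 5.4}

```text
time: 15.8
tool_pos: [0.443, 0.2797, 0.0386]
tool_rot: [0.0, 0.657, 0.754, 0.001]
contact_force: [-0.5, -0.2, 6.2]
gripper_width: 0.686
grasp_force: 65.3
```

```bash
python3 -c "
from h import *
plan((.4414,.279,.12),(.641,.063,.12),(.641,.063,.0478))"
```

```text
t 15.8 [0.443  0.2797 0.0386] f [-0.5 -0.2  6.2] w 0.686 j [0.42 0.04 2.   0.   1.1  0.28]
rot [ 0.002 -0.001 -0.001]
(0.4414, 0.279, 0.12) [-0.04 -0.15 -8.14]
(0.641, 0.063, 0.12) [-24.18  16.65  -8.13]
(0.641, 0.063, 0.0478) [-24.18  16.64  -0.91]
```

send_rows:
  steps:
    - {"translation": [0, 0, -3], "delta_rot": [0, 0, 0], "jaw": 5.4}
    - {"translation": [0, 0, -7], "delta_rot": [0, 0, 0], "jaw": 5.4}
    - {"translation": [0, 0, -10.5], "delta_rot": [0, 0, 0], "jaw": 5.4}
    - {"translation": [-3, 2.1, -11], "delta_rot": [0, 0, 0], "jaw": 5.4}
    - {"translation": [-6.5, 4.5, -11], "delta_rot": [0, 0, 0], "jaw": 5.4}
    - {"translation": [-10.3, 7.1, -11], "delta_rot": [0, 0, 0], "jaw": 5.4}
    - {"translation": [-14.1, 9.7, -11], "delta_rot": [0, 0, 0], "jaw": 5.4}
    - {"translation": [-17.5, 12, -11], "delta_rot": [0, 0, 0], "jaw": 5.4}

```text
time: 16.6
tool_pos: [0.5855, 0.1206, 0.1463]
tool_rot: [-0.0, 0.657, 0.754, -0.0]
contact_force: [0.4, 0.6, -1.6]
gripper_width: 0.687
grasp_force: 65.3
```

send_rows:
  steps:
    - {"translation": [-3, 2.1, 0], "delta_rot": [0, 0, 0], "jaw": 5.4}
    - {"translation": [-5.5, 3.8, 0], "delta_rot": [0, 0, 0], "jaw": 5.4}
    - {"translation": [-6.7, 4.6, 0], "delta_rot": [0, 0, 0], "jaw": 5.4}
    - {"translation": [-6.7, 4.6, 0.5], "delta_rot": [0, 0, 0], "jaw": 5.4}
    - {"translation": [-6.7, 4.6, 2], "delta_rot": [0, 0, 0], "jaw": 5.4}
    - {"translation": [-6.7, 4.6, 4], "delta_rot": [0, 0, 0], "jaw": 5.4}
    - {"translation": [-6.7, 4.6, 5.5], "delta_rot": [0, 0, 0], "jaw": 5.4}
    - {"translation": [-6.7, 4.6, 6.5], "delta_rot": [0, 0, 0], "jaw": 5.4}

```text
time: 17.4
tool_pos: [0.6375, 0.0636, 0.0793]
tool_rot: [-0.002, 0.656, 0.755, -0.001]
contact_force: [-0.3, 0.0, -1.1]
gripper_width: 0.688
grasp_force: 65.3
```

```bash
python3 -c "
from h import *
from plant import grab_frame
for n in('wrist','scene'):
  f=grab_frame(n); cv2.imwrite('pics/%s4.png'%n,f['pixels'])
plan((.641,.063,.0478))
a=cv2.imread('pics/wrist4.png')[100:400,100:540]; b=cv2.imread('pics/scene4.png')[180:320,250:440]; b=cv2.resize(b,(int(190*300/140),300)); cv2.imwrite('pics/c4.png',cv2.resize(np.hstack([a,b]),(800,280)))"
```

```text
t 17.5 [0.6376 0.0631 0.0794] f [-0.3 -0.2 -1.5] w 0.682 j [-0.02  0.24  1.69  0.    1.21 -0.16]
rot [-0.005 -0.001 -0.   ]
(0.641, 0.063, 0.0478) [-0.06  0.35  3.16]
```

View pics/c4.png

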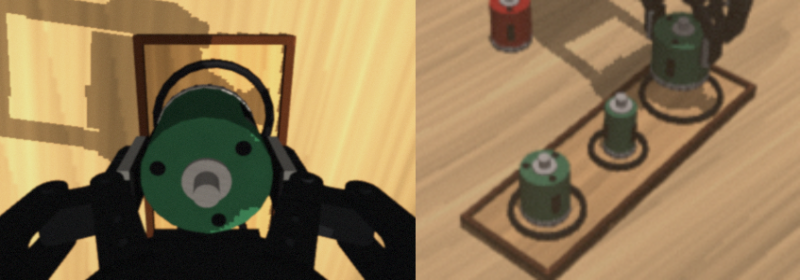

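The medium and small saws stand in their rings. The large one is over its ring about 3 mm to the left, so I'll shift it while lowering.

send_rows:
  steps:
    - {"translation": [0, 0.3, 0.5], "delta_rot": [0, 0, 0], "jaw": 5.4}
    - {"translation": [0, 0.3, 1.5], "delta_rot": [0, 0, 0], "jaw": 5.4}
    - {"translation": [0, 0.3, 2.5], "delta_rot": [0, 0, 0], "jaw": 5.4}
    - {"translation": [0, 0.3, 3], "delta_rot": [0, 0, 0], "jaw": 5.4}
    - {"translation": [0, 0.3, 3.3], "delta_rot": [0, 0, 0], "jaw": 5.4}
    - {"translation": [0, 0.3, 3.4], "delta_rot": [0, 0, 0], "jaw": 5.4}
    - {"translation": [0, 0.3, 3.4], "delta_rot": [0, 0, 0], "jaw": 5.4}
    - {"translation": [0, 0.3, 3.4], "delta_rot": [0, 0, 0], "jaw": 5.4}

```text
time: 18.3
tool_pos: [0.643, 0.0627, 0.0486]
tool_rot: [0.0, 0.657, 0.754, 0.0]
contact_force: [-1.2, 0.5, -0.6]
gripper_width: 0.684
grasp_force: 65.2
```

send_rows:
  steps:
    - {"translation": [0, 0, 0.2], "delta_rot": [0, 0, 0], "jaw": 5.4}
    - {"translation": [0, 0, 0.2], "delta_rot": [0, 0, 0], "jaw": 6.5}
    - {"translation": [0, 0, 0.2], "delta_rot": [0, 0, 0], "jaw": 7.5}
    - {"translation": [0, 0, 0.2], "delta_rot": [0, 0, 0], "jaw": 8.5}
    - {"translation": [0, 0, 0.2], "delta_rot": [0, 0, 0], "jaw": 8.5}
    - {"translation": [0, 0, 0.2], "delta_rot": [0, 0, 0], "jaw": 8.5}
    - {"translation": [0, 0, -3], "delta_rot": [0, 0, 0], "jaw": 8.5}
    - {"translation": [0, 0, -7], "delta_rot": [0, 0, 0], "jaw": 8.5}

```text
time: 19.1
tool_pos: [0.6406, 0.0628, 0.1159]
tool_rot: [-0.002, 0.657, 0.754, -0.002]
contact_force: [1.3, 0.7, 0.2]
gripper_width: 0.998
grasp_force: 0.0
```

send_rows:
  steps:
    - {"translation": [0, 0, -4], "delta_rot": [0, 0, 0], "jaw": 8.5}
    - {"translation": [0, 0, -8], "delta_rot": [0, 0, 0], "jaw": 8.5}
    - {"translation": [0, -4, -10], "delta_rot": [0, 0, 0], "jaw": 8.5}
    - {"translation": [0, -8, -10], "delta_rot": [0, 0, 0], "jaw": 8.5}
    - {"translation": [0, -12, -10], "delta_rot": [0, 0, 0], "jaw": 8.5}
    - {"translation": [0, -15, -10], "delta_rot": [0, 0, 0], "jaw": 8.5}
    - {"translation": [0, -15, -10], "delta_rot": [0, 0, 0], "jaw": 8.5}
    - {"translation": [0, -15, -10], "delta_rot": [0, 0, 0], "jaw": 8.5}

```text
time: 19.9
tool_pos: [0.4942, 0.0421, 0.2186]
tool_rot: [0.001, 0.657, 0.754, 0.0]
contact_force: [-1.0, 0.1, -0.3]
gripper_width: 0.993
grasp_force: 0.0
```

```bash
python3 -c "
from h import *
from plant import grab_frame
f=grab_frame('top'); W=world(f); cv2.imwrite('pics/top5.png',cv2.resize(f['pixels'][100:340,150:500],(700,480)))
for x,y,r in((.655,-.042,.03),(.6695,-.145,.038),(.641,.063,.045)):
  P=W[(abs(W[...,2]-.066)<.004)&(np.hypot(W[...,0]-x,W[...,1]-y)<r)]; print(len(P),P[:,2].std(),cv2.minEnclosingCircle(P[:,:2].astype(np.float32)))"
```

```text
82 0.0017999714461700252 ((0.6545014977455139, -0.04160692170262337), 0.014824334532022476)
362 0.0014594218346927164 ((0.6677432060241699, -0.14489546418190002), 0.023295611143112183)
0 nan ((0.0, 0.0), 0.0)
  ret = _var(a, axis=axis, dtype=dtype, out=out, ddof=ddof,
  arrmean = um.true_divide(arrmean, div, out=arrmean,
  ret = ret.dtype.type(ret / rcount)
```

View pics/top5.png

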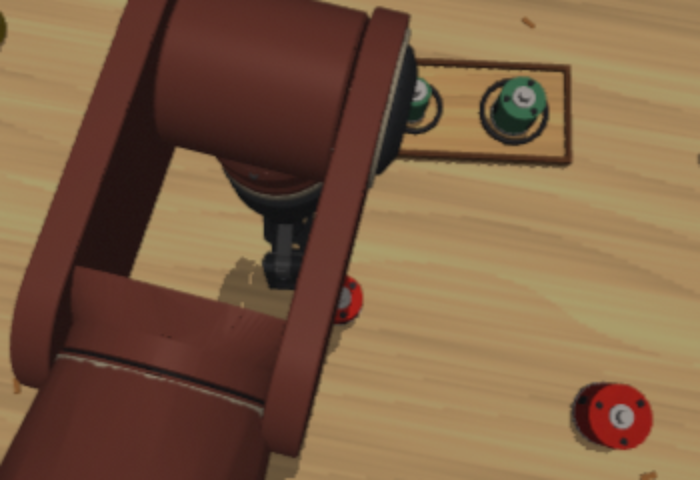

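The arm hides the large well from the top camera; the medium saw is in its ring and the reds are untouched. I'll check the large one in the scene view.

```bash
python3 -c "
from h import *
from plant import grab_frame
f=grab_frame('scene'); W=world(f); cv2.imwrite('pics/s5.png',cv2.resize(f['pixels'][120:330,140:460],(800,525)))
for x,y,r in((.655,-.042,.03),(.6695,-.145,.038),(.641,.063,.045)):
  P=W[(abs(W[...,2]-.066)<.004)&(np.hypot(W[...,0]-x,W[...,1]-y)<r)]; print(len(P),P[:,2].mean(),cv2.minEnclosingCircle(P[:,:2].astype(np.float32)))"
```

```text
132 0.06556186884917328 ((0.6583417057991028, -0.039503585547208786), 0.016901886090636253)
339 0.06544372495802737 ((0.6706016659736633, -0.14615124464035034), 0.023842303082346916)
415 0.06507947976751119 ((0.6455385088920593, 0.06254774332046509), 0.031781766563653946)
```

View pics/s5.png

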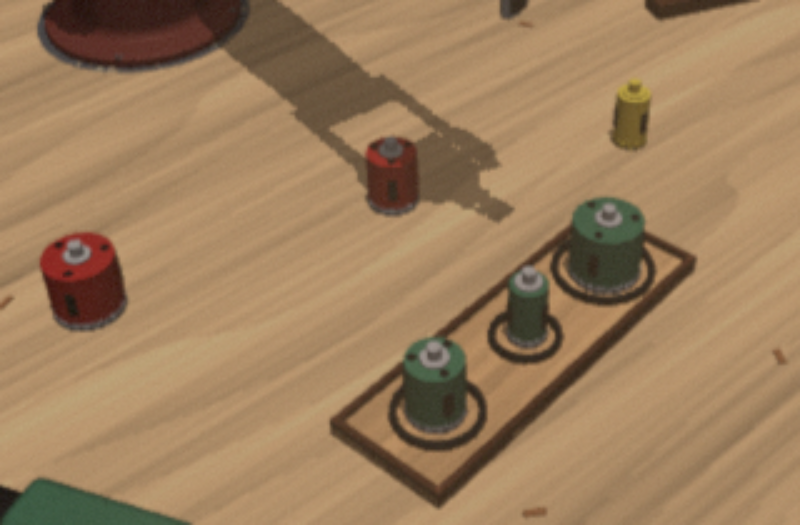

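The scene view shows all three green saws upright inside their rings (large at (605,240), small at (527,305), medium at (435,385)). The reds and the yellow one are undisturbed.

```bash
python3 -c "
from plant import *
print(job_done())"
```

```text
the job is handed in; nothing more can be done
None
```

The job is handed in at about 20 s: the three green hole saws stand upright in the wells for their sizes, and the red saws and the yellow one were left where they stood.

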